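# Hang the big ladle on the utensil bar

## Task

Pick up the larger of the two ladles by its wooden grip and hang it by its hook on the steel bar at the top of the utensil stand, between the two posts. Lower it until the bar carries it before you let go, then release it slowly so that its off-centre cup does not swing the hook off, and leave it hanging still. Leave the smaller ladle standing where it is.

Things in the scene. Friction and masses are not known exactly. Their poses are not given: they have to be found in the camera images.
- big_ladle: Larger ladle, upright on its flat steel cup (72 mm wide, 60 deep); 231 mm tall, 0.2 kg. Origin: centre of cup's underside; z up, x towards the upright strap handle on the rim (centre x=37, y=0). Dark wooden grip on it: z=120 to 188 mm, 12 mm thick (x), 20 wide (y); grasp it from above at z=168, fingers closing along y. Once hung it leans about 9 degrees, handle resting on the lower rod.
- big_ladle_hook (a point): Where the bar's centre line lies in the big ladle's hook once hung: x=61, y=0, z=222 mm in the ladle's frame, same axes. The hook, 14 mm wide strap, is an arch 44 mm wide inside, open below, from the handle towards +x (away from the cup). This point is 5 mm under the arch's inner top, 9 mm below its outer top, 37 mm above the free end (at x=85, z=185).
- rail_stand: Fixed stand: a level round steel bar 10 mm thick on two upright posts, with a wooden rod 16 mm thick below it, on a low wooden base 70 by 360 by 14 mm. Origin: centre of the base's underside, on the worktop; y along the bar, z up, x away from the robot (within 15 degrees). Centre lines: bar x=0, z=265 mm; rod x=0, z=135 (a hung ladle's handle leans on it); posts (12 mm thick) y=+160, -160 mm.
- small_ladle: Smaller ladle of the same shape and materials, standing upright on the worktop: cup 48 mm across, 40 mm deep; 182 mm tall. Not to be moved. Origin: centre of the cup's underside; z up; x from the cup towards the handle.
Mind the look-alikes: they are no part of the job. Leave any orange look-alike of the big_ladle alone.

How it is judged (in metres and radians):
On the way:
1. the big ladle's hook rests on the bar while the fingers still hold the ladle (contact force between big_ladle and rail_stand above 0.4 N and contact force between the fingers and big_ladle above 0.4 N), for 0.1 s.
At the end, for the whole second after the job is handed in: The big ladle hangs by its hook on the bar, between the posts (hook point within 20 mm across and 14 mm in height of the bar's centre line, 150 mm along from its middle), leaning under 25 degrees, still (under 50 mm/s, 0.35 rad/s); the small ladle stands upright within 30 mm of its start (x of big_ladle_hook in the frame of rail_stand between -0.02 and 0.02 m and z of big_ladle_hook in the frame of rail_stand between 0.251 and 0.279 m and y of big_ladle_hook in the frame of rail_stand between -0.15 and 0.15 m and angle between big_ladle's own z axis and vertical below 0.44 rad and linear speed of big_ladle below 0.05 m/s and angular speed of big_ladle below 0.35 rad/s and distance of small_ladle from where it was at the start of the episode below 0.03 m and angle between small_ladle's own z axis and vertical below 0.17 rad); the robot touches nothing.
It fails at once if the small ladle is shifted by more than 30 mm or knocked over (distance of small_ladle from where it was at the start of the episode above 0.03 m or angle between small_ladle's own z axis and vertical above 0.5 rad).
It also fails if it takes over 58 s, if anything falls off the work surface, if the arm or the gripper's body presses on something with over 40 N, if the wrist force passes 120 N, or if a joint passes its speed limit or range.

## Robot

A 6-joint arm with a two-finger parallel gripper is mounted at the origin on the work surface. World frame = base frame: x ahead of the robot, y to its left, z up, the work surface at z = 0. Lengths are in mm, angles in rad, forces in N, time in s.
With the tool pointing down it reaches from about 300 to 775 mm from the base axis. Payload 14.6 kg.
Tool frame: the origin (TCP) lies midway between the tips of the shut fingers; the grasp point (between the pads) lies manip.tcp_to_grasp behind it (manip.tcp_to_grasp is the distance from the TCP to the grasp point, in mm); x points along the fingers, z is the direction in which the jaws open and shut, and the axes are right-handed (so a half turn about x gives the same grasp; the last joint's range is limited). The gripper opens to 94 mm and grips with 3 to 60 N. Pads are 16 mm wide; open, the fingers measure 119 mm over their backs; the gripper's body (75 mm by 177 mm) begins 78 mm behind the grasp point.
Start: joints at [1.08, 0.3, 1.521, -0, 1.321, -0.067], TCP at [226.171, 501.334, 205.446] pointing down, gripper open.
Joint ranges: [-3.03, 3.03], [-0.79, 2.21], [0.23, 2.52], [-1.04, 4.18], [0, 3.07], [-2.55, 2.55]. Speed limits (rad/s): [2.22, 2.22, 2.57, 3.14, 3.14, 3.14].

## Interface

Orientations are given as [roll, pitch, yaw] about the fixed x, y, z axes, in that order (R = Rz(yaw) Ry(pitch) Rx(roll)).
In Python, from cell import manip gives the robot as it stands.
- The arm moves only by the shell command python3 -m jog 'ROWS' [FORCE]. ROWS is JSON, a list of rows, each an object of numbers: "grip": the opening, from 0 (shut) to 1 (fully open); "tx", "ty", "tz": the shift along the tool's x, y, z in units of 40 mm (1.0 is 40 mm); "turn": the turn about the tool's x in units of 6 degrees (1.0 is 6 degrees). In form: [{"grip": .., "tx": .., "ty": .., "tz": .., "turn": ..}, ...]. A call has 1 to 12 rows; each row is the pose to reach, as a shift and turn from the pose commanded when the call began, along the tool's axes at that moment; what a row does not reach only later rows make up. A row lasts 1/12 s, in which the tool goes at most 41.7 mm and 7.16 degrees, less where a joint would pass 70% of its speed; a pose out of reach is approached as far as the arm can. A call with a gripper value outside its range is refused whole. The fingers move at their own pace and stop on an object; FORCE is the grip in N (left out, the last holds). Time passes only in rows, so rows that repeat a pose let the fingers close. It gives the time, the measured TCP pose, the force and the opening at its end, in the units of the state.
- manip.read_state(): the state, without advancing time (a new reading comes with each control period).
- manip.camera(name): name is "side" or "top" or "wrist"; returns a dict with "image" (480x640x3 uint8, red, green, blue), "fx", "fy", "cx", "cy" (pixels), "k1" (the pictures are not rectified: a ray, as slopes to the right and down, at radius r is drawn at 1 + k1 r^2 times it, then the intrinsics apply), "eye" and "attitude" of the camera in the world. Camera axes: x right, y up, looking along -z (the intrinsics and any distortion apply to the point x, -y, -z); pixel columns grow to the right and rows downward; lengths in mm; the calibration is good to about 2 mm. A picture is of the moment at which its call begins. There is no depth.
- manip.sign_off(): hands the job in, once; it reports no verdict.
The state is a dict: "clock": time; "joints": joint angles; "qd": joint speeds; "effort": joint torques, N m; "eef_pos": TCP position; "eef_rot": TCP orientation; "wrist_force": force on the tool from outside, world axes, zero at the start; "moment": the same for the moment, N m; "finger_gap": finger opening in mm.
Only numpy, scipy, OpenCV 4.12 (cv2) and the standard library are available. Lean on these libraries where they do the work, as an engineer would, in place of code of your own. Each camera call takes 0.05 s, during which the arm holds its last target. There are 200 camera calls.

## Working session

There is one attempt and no reset: what is moved stays moved. The work goes in short steps, Python scripts to look and compute and a shell command to move; the robot and the scene stay as the last step left them, time stands still between calls to the robot, and variables do not carry over. Pictures are saved under pics/ and viewed, about 8 in all and at most 12, crops included, and the job is handed in when it is done.

```bash
ls; mkdir -p pics; python3 - <<'E'
from cell import manip
import cv2
print(manip.read_state(), manip.tcp_to_grasp)
for n in("side","top"):
    c=manip.camera(n); cv2.imwrite(f"pics/{n}0.png",c["image"][:,:,::-1]); c.pop("image"); print(n,c)
E
```

```text
pics
{'clock': 0.0, 'joints': array([ 1.08044277e+00,  3.00473408e-01,  1.52160042e+00, -9.61908387e-06,
        1.32068569e+00, -6.66106238e-02]), 'qd': array([ 4.73527835e-04,  1.82490488e-04, -1.60165672e-03,  1.28681088e-03,
       -9.99765385e-05, -1.77403919e-03]), 'effort': array([ 6.61673166e-04, -5.31818032e+01, -3.52738237e+01,  7.08974758e-02,
        2.44608312e-02, -1.24627986e-04]), 'eef_pos': array([226.03034956, 501.11469624, 204.87688115]), 'eef_rot': array([ 3.08296647,  1.56962942, -2.05316305]), 'wrist_force': array([-0.56343288,  0.14047549, -0.02707252]), 'moment': array([0.00804132, 0.00611203, 0.01707244]), 'finger_gap': 94.21779705814332} 18.8
side {'fx': 535.1833429368196, 'fy': 535.1833429368196, 'cx': 318.8088278300436, 'cy': 232.6024979957006, 'k1': -0.13230625648233105, 'eye': array([  87.4020354 , -745.67291187,  834.50927204]), 'attitude': array([ 0.90460506, -0.01884393, -0.4764187 ])}
top {'fx': 440.9986917071191, 'fy': 440.9986917071191, 'cx': 313.9854425369101, 'cy': 243.0253107449423, 'k1': -0.11193257116395534, 'eye': array([ 331.10864524,   32.82618283, 1044.79157615]), 'attitude': array([ 0.15956136, -0.03308194, -1.59217458])}
```

View pics/side0.png

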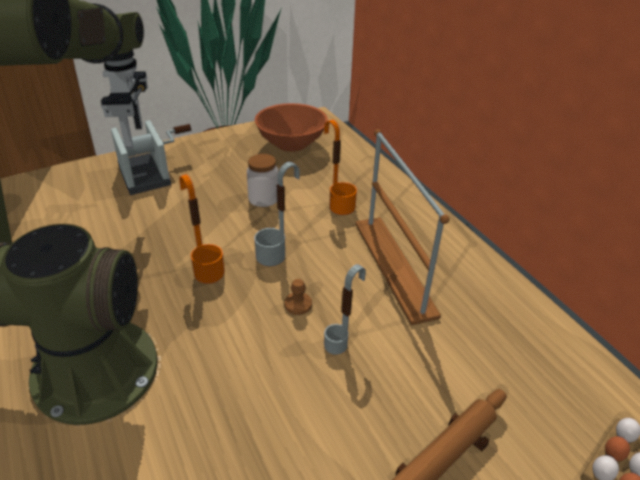

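View pics/top0.png

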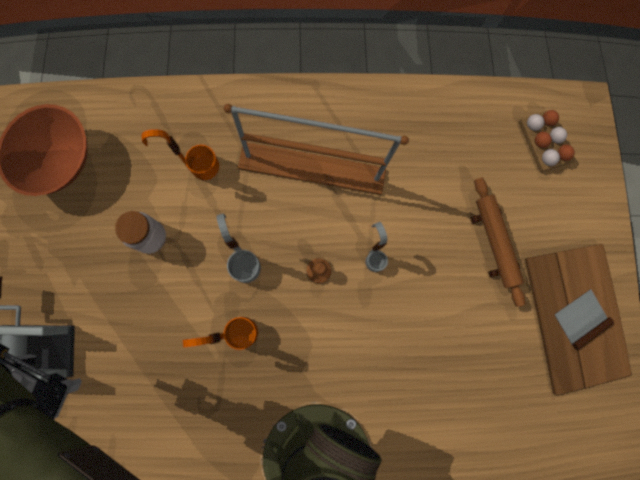

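Steel candidates: larger cup at top (243,265) / side (270,247), and smaller cup at top (376,261) / side (336,340). There are orange look-alikes at top (203,162) and (240,332). The big_ladle is the steel one with the larger cup, at (243,265). I'll confirm that in an enlarged crop.

```bash
python3 - <<'E'
import cv2,numpy as np
s=cv2.imread("pics/side0.png");t=cv2.imread("pics/top0.png")
def crop(im,x0,y0,x1,y1,k):
    o=cv2.resize(im[y0:y1,x0:x1],None,fx=k,fy=k,interpolation=cv2.INTER_CUBIC)
    for x in range(-(-x0//10)*10,x1,10):
        cv2.line(o,((x-x0)*k,0),((x-x0)*k,5),(0,0,255),1); cv2.putText(o,str(x),((x-x0)*k,16),0,.35,(0,0,255),1)
    for y in range(-(-y0//10)*10,y1,10):
        cv2.line(o,(0,(y-y0)*k),(5,(y-y0)*k),(0,0,255),1); cv2.putText(o,str(y),(6,(y-y0)*k+4),0,.35,(0,0,255),1)
    return o
def mont(l,n):
    h=max(i.shape[0] for i in l); l=[cv2.copyMakeBorder(i,0,h-i.shape[0],0,4,0) for i in l]
    o=np.hstack(l); print(o.shape); cv2.imwrite(n,o)
mont([crop(t,205,205,275,290,6),crop(s,240,155,305,272,5)],"pics/m1.png")
mont([crop(t,220,95,415,197,2),crop(s,352,125,448,325,3)],"pics/m2.png")
E
```

```text
(585, 753, 3)
(600, 686, 3)
```

View pics/m1.png

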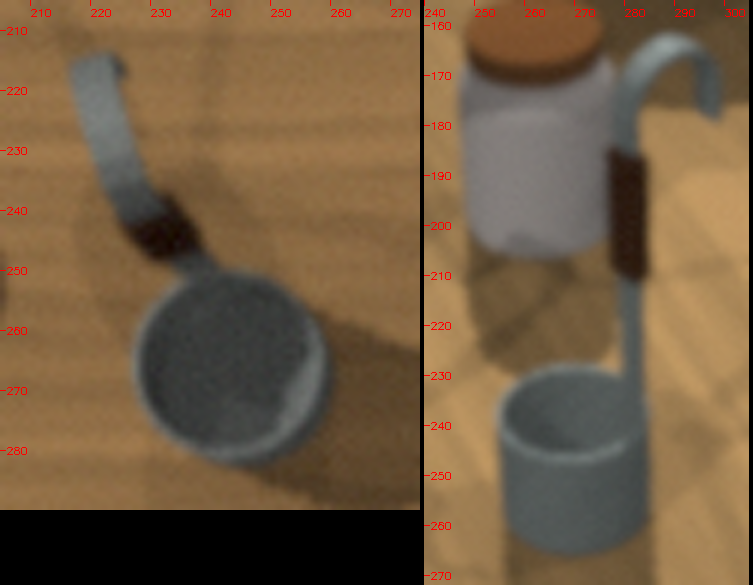

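View pics/m2.png

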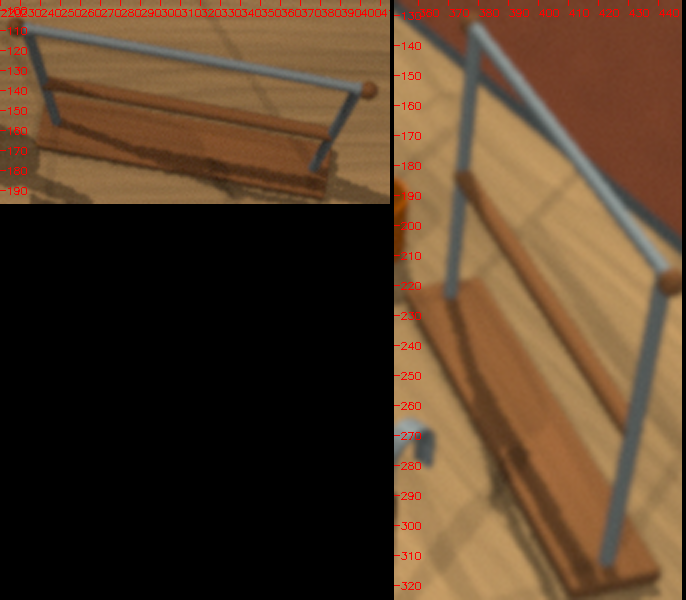

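Montage 1 confirms the larger steel ladle with the dark grip: top rim centre (243,266); side grip (280,185)–(281,210), hook apex (290,162) and hook end (298,178). Montage 2 shows the stand: bar/post joints at side (379,134) and (442,218), top (234,109) and (398.5,140.5).

```bash
cat > h.py <<'E'
import numpy as np
from scipy.spatial.transform import Rotation as R
from scipy.optimize import least_squares
C={"side":dict(f=535.18334,c=(318.80883,232.6025),k=-.132306,e=[87.402,-745.673,834.509],a=[.904605,-.018844,-.476419]),
"top":dict(f=440.9987,c=(313.98544,243.02531),k=-.1119326,e=[331.1086,32.8262,1044.7916],a=[.1595614,-.0330819,-1.5921746])}
def proj(cam,P):
    c=C[cam] if isinstance(cam,str) else dict(f=cam["fx"],c=(cam["cx"],cam["cy"]),k=cam["k1"],e=cam["eye"],a=cam["attitude"])
    p=R.from_euler("xyz",c["a"]).inv().apply(np.atleast_2d(P)-c["e"])
    s=np.c_[p[:,0],-p[:,1]]/-p[:,2:]
    return s*(1+c["k"]*(s**2).sum(1,keepdims=True))*c["f"]+c["c"]
def W(q,P): return R.from_euler("z",q[2]).apply(np.atleast_2d(P))+[q[0],q[1],0]
def fit(obs,q0):
    def f(q): return np.concatenate([(proj(c,W(q,P))-px).ravel() for c,P,px in obs])
    s=least_squares(f,q0,loss="soft_l1"); 
    return s.x,f(s.x).reshape(-1,2).round(1)
E
python3 - <<'E'
from h import *
L=[("top",(0,0,60),(243.3,266)),("top",(37,0,188),(228.5,239)),("side",(0,0,60),(268,237.5)),
("side",(37,0,120),(281,209.5)),("side",(37,0,188),(279.5,185.5)),("side",(61,0,231),(289.5,162)),("side",(85,0,185),(298,178))]
S=[("side",(0,160,265),(379,134.5)),("side",(0,-160,265),(442,217.7)),("side",(0,160,14),(370.7,224)),("side",(0,-160,14),(423,313.3)),
("top",(0,160,265),(234,109)),("top",(0,-160,265),(398.5,140.5)),("top",(0,160,14),(248.5,157)),("top",(0,-160,14),(377.5,180))]
M=[("top",(0,0,40),(376,262)),("side",(0,0,40),(337,331)),("side",(28,0,182),(354,267))]
for o,q in((L,(450,200,1)),(S,(600,0,0)),(M,(450,-100,0))):
    x,r=fit(o,q); print(x.round(3).tolist(),r.tolist())
E
```

```text
[441.582, 159.325, -6.035] [[-1.3, -1.0], [0.6, 0.8], [1.2, -0.6], [0.1, 0.3], [0.9, -0.7], [-1.0, 2.4], [-0.9, 0.4]]
[683.141, -6.455, -0.202] [[-0.1, 1.0], [-0.4, -0.8], [-0.2, -0.4], [-0.7, -0.7], [0.3, 0.6], [1.6, -0.4], [0.4, -1.1], [-0.2, -0.4]]
[454.193, -146.182, -75.227] [[-0.2, -3.7], [0.2, -0.3], [-1.5, 4.4]]
```

```bash
cat >> h.py <<'E'
def need(pos,yaw):
    """rows needed for TCP pos and jaw direction yaw (tool z along +-[cos,sin])"""
    from cell import manip
    s=manip.read_state(); r=R.from_euler("xyz",s["eef_rot"]); M=r.as_matrix()
    d=r.inv().apply(np.array(pos)-s["eef_pos"])/40
    v=r.inv().apply([np.cos(yaw),np.sin(yaw),0]); a=np.degrees(np.arctan2(-v[1],v[2]))
    print("pos",s["eef_pos"].round(1),"rot",s["eef_rot"].round(3),"toolz",M[:,2].round(3),"q6",s["joints"].round(2),"F",s["wrist_force"].round(2),"gap",s["finger_gap"].round(1),"t",round(s["clock"],2))
    print("tx,ty,tz",d.round(3),"turn",round(a/6,2),"or",round((a-180*np.sign(a))/6,2))
E
python3 - <<'E'
from h import *
g=W([441.6,159.3,.248],(37,0,0))[0]; print(g)
need([g[0],g[1],290],.248+np.pi/2)
E
```

```text
[477.46799578 168.38222871   0.        ]Traceback (most recent call last):
  File "<stdin>", line 3, in <module>
  File "h.py", line 22, in need
    print("pos",s["eef_pos"].round(1),"rot",s["eef_rot"].round(3),"toolz",M[:,2].round(3),"q6",s["joints"].round(2),"F",s["wrist_force"].round(2),"gap",s["finger_gap"].round(1),"t",round(s["clock"],2))
                                                                                                                                                        ^^^^^^^^^^^^^^^^^^^^^
AttributeError: 'float' object has no attribute 'round'
```

```bash
sed -i 's/s\["finger_gap"\].round(1)/round(s["finger_gap"],1)/' h.py
python3 - <<'E'
from h import *
need([477.5,168.4,290],.248+np.pi/2)
E
```

```text
pos [226.1 501.1 205. ] rot [ 3.065  1.57  -2.072] toolz [ 0.411  0.912 -0.001] q6 [ 1.08  0.3   1.52  0.    1.32 -0.07] F [ 0.08  0.83 -0.44] gap 93.8 t 0.1
tx,ty,tz [-2.122 -9.15  -4.999] turn -6.42 or 23.58
```

```bash
python3 -m jog '[{"grip":1,"tx":-1,"ty":0,"tz":0,"turn":0},{"grip":1,"tx":-2.12,"ty":0,"tz":0,"turn":0},{"grip":1,"tx":-2.12,"ty":-0.8,"tz":-0.4,"turn":-0.6},{"grip":1,"tx":-2.12,"ty":-1.6,"tz":-0.8,"turn":-1.2},{"grip":1,"tx":-2.12,"ty":-2.4,"tz":-1.3,"turn":-1.9},{"grip":1,"tx":-2.12,"ty":-3.2,"tz":-1.7,"turn":-2.5},{"grip":1,"tx":-2.12,"ty":-4,"tz":-2.2,"turn":-3.1},{"grip":1,"tx":-2.12,"ty":-4.8,"tz":-2.6,"turn":-3.7},{"grip":1,"tx":-2.12,"ty":-5.6,"tz":-3.1,"turn":-4.4},{"grip":1,"tx":-2.12,"ty":-6.4,"tz":-3.5,"turn":-5},{"grip":1,"tx":-2.12,"ty":-6.8,"tz":-3.7,"turn":-5.2},{"grip":1,"tx":-2.12,"ty":-7,"tz":-3.8,"turn":-5.4}]'
python3 - <<'E'
from h import *
need([477.5,168.4,290],.248+np.pi/2)
E
```

```text
clock: 1.1
eef_pos: [420.1, 245.5, 290.0]
eef_rot: [2.252, 1.57, -2.32]
wrist_force: [-0.7, 0.6, 0.2]
finger_gap: 93.8
pos [420.1 245.5 290. ] rot [ 2.252  1.57  -2.32 ] toolz [-0.14  0.99 -0.  ] q6 [ 0.45  0.1   1.56 -0.    1.48 -1.26] F [-0.68  0.57  0.17] gap 93.8 t 1.1
tx,ty,tz [-1.000e-03 -1.150e+00 -2.109e+00] turn -1.03 or 28.97
```

```bash
python3 -m jog '[{"grip":1,"ty":-0.4,"tz":-0.7,"turn":-0.3},{"grip":1,"ty":-0.8,"tz":-1.4,"turn":-0.7},{"grip":1,"ty":-1.15,"tz":-2.1,"turn":-1.03},{"grip":1,"ty":-1.15,"tz":-2.1,"turn":-1.03},{"grip":1,"ty":-1.15,"tz":-2.1,"turn":-1.03}]'
python3 - <<'E'
from h import *
from cell import manip; import cv2
need([477.5,168.4,290],.248+np.pi/2)
c=manip.camera("wrist"); im=c["image"][:,:,::-1].copy()
def dot(P,col):
    for p in proj(c,W([441.6,159.3,.248],P)): cv2.circle(im,tuple(int(round(v)) for v in p),2,col,-1)
a=np.linspace(0,2*np.pi,40)
dot(np.c_[36*np.cos(a),36*np.sin(a),0*a+60],(0,255,0))
dot([(31,-10,188),(43,-10,188),(31,10,188),(43,10,188)],(255,0,255))
dot([(61,-7,231),(61,7,231),(85,-7,185),(85,7,185)],(0,0,255))
cv2.imwrite("pics/w1.png",im)
c.pop("image");print(c)
E
```

```text
pos [420.1 245.5 290. ] rot [ 2.252  1.57  -2.32 ] toolz [-0.14  0.99 -0.  ] q6 [ 0.45  0.1   1.56 -0.    1.48 -1.26] F [-0.68  0.57  0.17] gap 93.8 t 1.1
tx,ty,tz [-1.000e-03 -1.150e+00 -2.109e+00] turn -1.03 or 28.97
{'fx': 363.00194806512656, 'fy': 363.00194806512656, 'cx': 320.1637384845891, 'cy': 240.45429089993488, 'k1': -0.07094488119883852, 'eye': array([338.87700757, 234.20471255, 469.12985007]), 'attitude': array([-2.86767475e-01,  1.97469738e-04,  1.71092107e+00])}$[0]: bad value
```

View pics/w1.png

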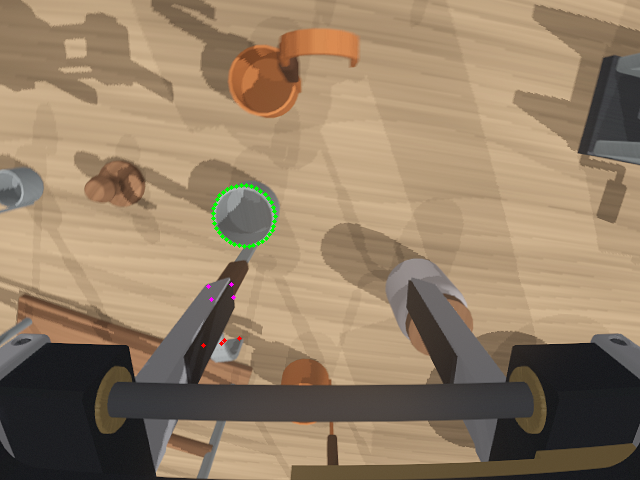

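The rim overlay matches the cup at (244,215), but the finger hides the handle. I'll move over it and look again.

```bash
python3 -m jog '[{"grip":1,"tx":0,"ty":-0.4,"tz":-0.7,"turn":-0.3},{"grip":1,"tx":0,"ty":-0.8,"tz":-1.4,"turn":-0.7},{"grip":1,"tx":0,"ty":-1.15,"tz":-2.1,"turn":-1.03},{"grip":1,"tx":0,"ty":-1.15,"tz":-2.1,"turn":-1.03},{"grip":1,"tx":0,"ty":-1.15,"tz":-2.1,"turn":-1.03}]'
python3 - <<'E'
from h import *
from cell import manip; import cv2
need([477.5,168.4,149],.248+np.pi/2)
c=manip.camera("wrist"); im=c["image"][:,:,::-1].copy()
def dot(P,col):
    for p in proj(c,W([441.6,159.3,.248],P)): cv2.circle(im,tuple(int(round(v)) for v in p),1,col,-1)
a=np.linspace(0,2*np.pi,40)
dot(np.c_[36*np.cos(a),36*np.sin(a),0*a+60],(0,255,0))
dot([(31,-10,188),(31,10,188),(31,-10,120),(31,10,120)],(255,0,255))
dot([(61,-7,231),(61,7,231),(85,-7,185),(85,7,185)],(0,0,255))
im=im[130:430,160:480]
cv2.imwrite("pics/w2.png",cv2.resize(im,None,fx=2,fy=2,interpolation=cv2.INTER_CUBIC))
E
```

```text
clock: 1.57
eef_pos: [476.5, 170.5, 289.8]
eef_rot: [1.444, 1.57, -3.022]
wrist_force: [-1.2, 0.3, -0.5]
finger_gap: 94.1
pos [476.5 170.5 289.8] rot [ 1.444  1.57  -3.022] toolz [-0.244  0.97   0.   ] q6 [ 0.27  0.15  1.51  0.    1.48 -1.55] F [-1.23  0.31 -0.53] gap 94.1 t 1.57
tx,ty,tz [ 3.52  -0.016 -0.057] turn -0.01 or 29.99
```

View pics/w2.png

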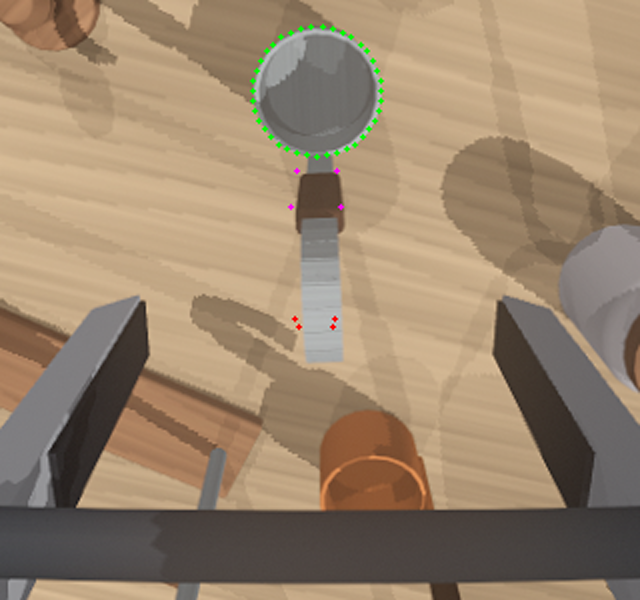

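Crop: the big steel ladle with its dark grip is confirmed, grip at about (320,200) between the open fingers. The handle lies 2–3 mm further towards +y than the overlay, so I'm setting the yaw to about 0.285. Next I descend and grip.

```bash
python3 -m jog '[{"grip":1,"tx":0.6,"ty":-0.01,"tz":0,"turn":-0.35},{"grip":1,"tx":1.2,"ty":-0.01,"tz":0,"turn":-0.35},{"grip":1,"tx":1.8,"ty":-0.01,"tz":0,"turn":-0.35},{"grip":1,"tx":2.4,"ty":-0.01,"tz":0,"turn":-0.35},{"grip":1,"tx":2.9,"ty":-0.01,"tz":0,"turn":-0.35},{"grip":1,"tx":3.2,"ty":-0.01,"tz":0,"turn":-0.35},{"grip":1,"tx":3.4,"ty":-0.01,"tz":0,"turn":-0.35},{"grip":1,"tx":3.52,"ty":-0.01,"tz":0,"turn":-0.35},{"grip":1,"tx":3.52,"ty":-0.01,"tz":0,"turn":-0.35},{"grip":1,"tx":3.52,"ty":-0.01,"tz":0,"turn":-0.35}]'
python3 - <<'E'
from h import *
from cell import manip; import cv2
need([477.1,170,149],.285+np.pi/2)
c=manip.camera("wrist"); im=c["image"][:,:,::-1].copy()[100:460,110:530]
cv2.imwrite("pics/w3.png",cv2.resize(im,None,fx=1.6,fy=1.6,interpolation=cv2.INTER_CUBIC))
E
```

```text
clock: 2.45
eef_pos: [476.8, 171.5, 150.1]
eef_rot: [-1.531, 1.57, 0.326]
wrist_force: [0.9, -0.5, 0.2]
finger_gap: 94.2
pos [476.8 171.5 150.1] rot [-1.531  1.57   0.326] toolz [-0.283  0.959  0.   ] q6 [ 0.27  0.26  1.71  0.    1.17 -1.58] F [ 0.92 -0.51  0.18] gap 94.2 t 2.45
tx,ty,tz [ 0.027  0.003 -0.04 ] turn 0.02 or -29.98
```

View pics/w3.png

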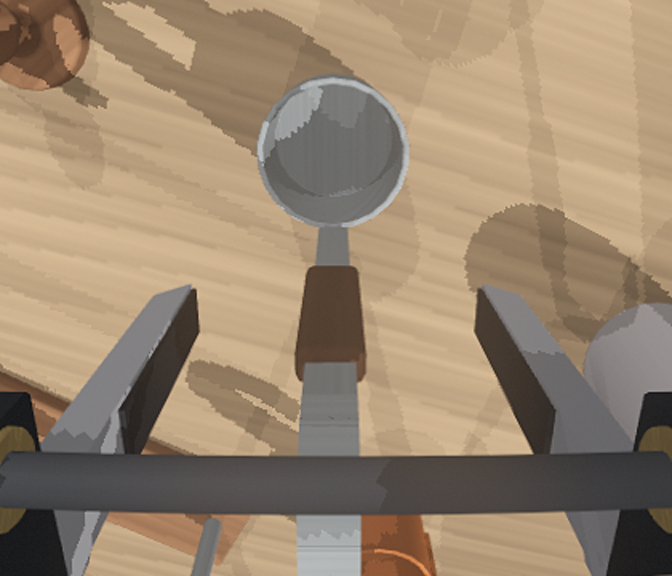

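The handle sits centred between the pads (grip at x≈333, finger mid ≈339) and square to them. Closing now.

```bash
python3 -m jog '[{"grip":0.6,"tx":0,"ty":0,"tz":-0.04,"turn":0},{"grip":0.4,"tx":0,"ty":0,"tz":-0.04,"turn":0},{"grip":0.3,"tx":0,"ty":0,"tz":-0.04,"turn":0},{"grip":0.2,"tx":0,"ty":0,"tz":-0.04,"turn":0},{"grip":0.1,"tx":0,"ty":0,"tz":-0.04,"turn":0},{"grip":0,"tx":0,"ty":0,"tz":-0.04,"turn":0},{"grip":0,"tx":0,"ty":0,"tz":-0.04,"turn":0},{"grip":0,"tx":0,"ty":0,"tz":-0.04,"turn":0},{"grip":0,"tx":0,"ty":0,"tz":-0.04,"turn":0},{"grip":0,"tx":0,"ty":0,"tz":-0.04,"turn":0},{"grip":0,"tx":0,"ty":0,"tz":-0.04,"turn":0},{"grip":0,"tx":0,"ty":0,"tz":-0.04,"turn":0}]' 35
```

```text
clock: 3.5
eef_pos: [477.1, 169.5, 149.4]
eef_rot: [1.161, 1.571, 3.018]
wrist_force: [0.0, 0.0, -0.3]
finger_gap: 19.6
```

```bash
python3 -m jog '[{"grip":0,"tx":0,"ty":0,"tz":0,"turn":0},{"grip":0,"tx":0,"ty":0,"tz":0,"turn":0},{"grip":0,"tx":-0.3,"ty":0,"tz":0,"turn":0},{"grip":0,"tx":-0.7,"ty":0,"tz":0,"turn":0},{"grip":0,"tx":-1.1,"ty":0,"tz":0,"turn":0},{"grip":0,"tx":-1.5,"ty":0,"tz":0,"turn":0},{"grip":0,"tx":-1.9,"ty":0,"tz":0,"turn":0},{"grip":0,"tx":-2.3,"ty":0,"tz":0,"turn":0},{"grip":0,"tx":-2.7,"ty":0,"tz":0,"turn":0},{"grip":0,"tx":-2.9,"ty":0,"tz":0,"turn":0},{"grip":0,"tx":-3,"ty":0,"tz":0,"turn":0},{"grip":0,"tx":-3,"ty":0,"tz":0,"turn":0}]' 35
python3 - <<'E'
from h import *
from cell import manip
need([477.1,170,269],.285+np.pi/2)
S=[683.1,-6.5,-.202]
h=W(S,(-24,0,0))[0]; print(h)   # grasp x,y when hook over bar
pre=W(S,(-24-60,0,0))[0]; print(pre)
need([pre[0],pre[1],270],-.202+np.pi/2)
E
```

```text
clock: 4.5
eef_pos: [477.2, 169.6, 269.6]
eef_rot: [-1.648, 1.57, 0.209]
wrist_force: [0.2, -0.2, -1.6]
finger_gap: 19.9
pos [477.2 169.6 269.6] rot [-1.648  1.57   0.209] toolz [-0.282  0.959 -0.   ] q6 [ 0.27  0.16  1.55 -0.    1.44 -1.59] F [ 0.15 -0.16 -1.6 ] gap 19.9 t 4.5
tx,ty,tz [ 0.016 -0.     0.012] turn 0.01 or -29.99
[659.5879853   -1.68490243   0.        ]
[600.80794854  10.35284149   0.        ]
pos [477.2 169.6 269.6] rot [-1.648  1.57   0.209] toolz [-0.282  0.959 -0.   ] q6 [ 0.27  0.16  1.55 -0.    1.44 -1.59] F [ 0.15 -0.16 -1.6 ] gap 19.9 t 4.5
tx,ty,tz [-0.008 -1.84  -4.69 ] turn 4.66 or -25.34
```

```bash
python3 -m jog '[{"grip":0,"tx":0,"ty":-0.1,"tz":-0.2,"turn":0.2},{"grip":0,"tx":0,"ty":-0.25,"tz":-0.6,"turn":0.6},{"grip":0,"tx":0,"ty":-0.45,"tz":-1.1,"turn":1.1},{"grip":0,"tx":0,"ty":-0.65,"tz":-1.6,"turn":1.6},{"grip":0,"tx":0,"ty":-0.85,"tz":-2.1,"turn":2.1},{"grip":0,"tx":0,"ty":-1.05,"tz":-2.6,"turn":2.6},{"grip":0,"tx":0,"ty":-1.25,"tz":-3.1,"turn":3.1},{"grip":0,"tx":0,"ty":-1.45,"tz":-3.6,"turn":3.6},{"grip":0,"tx":0,"ty":-1.6,"tz":-4.1,"turn":4.1},{"grip":0,"tx":0,"ty":-1.75,"tz":-4.5,"turn":4.5},{"grip":0,"tx":0,"ty":-1.84,"tz":-4.69,"turn":4.66},{"grip":0,"tx":0,"ty":-1.84,"tz":-4.69,"turn":4.66}]' 35
python3 -m jog '[{"grip":0,"tx":0,"ty":0,"tz":0,"turn":0},{"grip":0,"tx":0,"ty":0,"tz":0,"turn":0}]'
python3 - <<'E'
from h import *
from cell import manip; import cv2
need([659.6,-1.7,270],-.202+np.pi/2)
def crop(c,x0,y0,x1,y1,k,n):
    im=c["image"][:,:,::-1]; o=cv2.resize(im[y0:y1,x0:x1],None,fx=k,fy=k,interpolation=cv2.INTER_CUBIC)
    return o
s=manip.camera("side");t=manip.camera("top")
cv2.imwrite("pics/p4s.png",s["image"][:,:,::-1]);cv2.imwrite("pics/p4t.png",t["image"][:,:,::-1])
a=crop(s,325,100,465,300,3,0); b=crop(t,250,90,380,290,3,0)
cv2.imwrite("pics/m4.png",np.hstack([a,b[:,:375]])[:600,:800])
E
```

```text
clock: 5.5
eef_pos: [601.2, 8.9, 268.0]
eef_rot: [1.809, 1.569, -3.108]
wrist_force: [-0.1, 0.3, -1.7]
finger_gap: 19.7
clock: 5.67
eef_pos: [600.3, 11.0, 269.2]
eef_rot: [1.434, 1.57, 2.804]
wrist_force: [-1.3, -0.6, -1.2]
finger_gap: 19.9
pos [600.3  11.  269.2] rot [1.434 1.57  2.804] toolz [0.199 0.98  0.   ] q6 [-0.04  0.38  1.27  0.    1.49 -1.41] F [-1.26 -0.62 -1.21] gap 19.9 t 5.67
tx,ty,tz [-0.02  -1.515 -0.016] turn 0.02 or -29.98
```

View pics/m4.png

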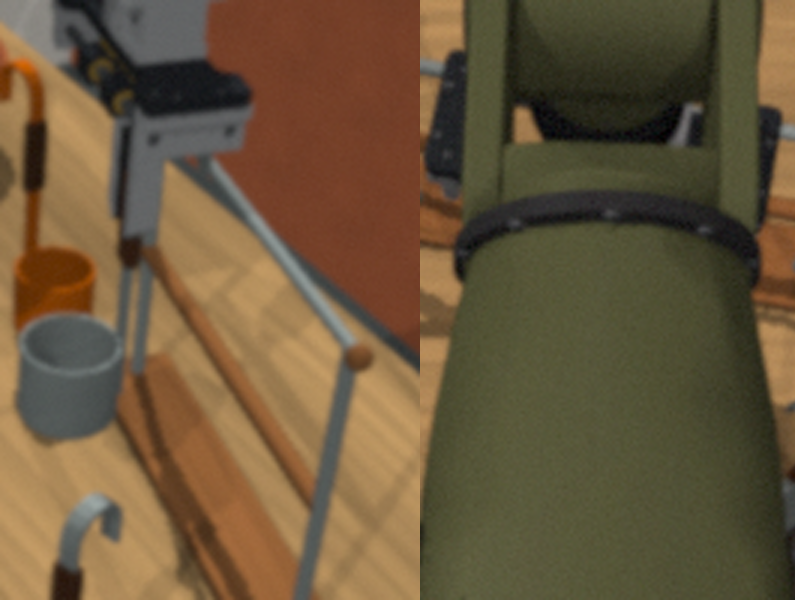

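Side crop: the cup's rim centre is at about side (349,213). The gripper hides the hook. Moving forward over the bar and checking the cup prediction and the wrist view.

```bash
python3 -m jog '[{"grip":0,"tx":0,"ty":-0.1,"tz":0,"turn":0},{"grip":0,"tx":0,"ty":-0.3,"tz":0,"turn":0},{"grip":0,"tx":0,"ty":-0.55,"tz":0,"turn":0},{"grip":0,"tx":0,"ty":-0.8,"tz":0,"turn":0},{"grip":0,"tx":0,"ty":-1.05,"tz":0,"turn":0},{"grip":0,"tx":0,"ty":-1.25,"tz":-0.02,"turn":0},{"grip":0,"tx":0,"ty":-1.4,"tz":-0.02,"turn":0},{"grip":0,"tx":0,"ty":-1.5,"tz":-0.02,"turn":0},{"grip":0,"tx":0,"ty":-1.5,"tz":-0.02,"turn":0},{"grip":0,"tx":0,"ty":-1.5,"tz":-0.02,"turn":0}]'
python3 - <<'E'
from h import *
from cell import manip; import cv2
u=np.array([.98,-.199])
g=np.array([600.3,11.])-37*u; print("cup pred",proj("side",[g[0],g[1],180]))
need([659.6,-1.7,270],-.202+np.pi/2)
c=manip.camera("wrist"); im=c["image"][:,:,::-1].copy()
S=[683.1,-6.5,-.202]
def dots(P,col):
    for p in proj(c,P): cv2.circle(im,tuple(int(round(v)) for v in p),2,col,-1)
y=np.linspace(-150,150,31)
dots(W(S,np.c_[0*y,y,0*y+265]),(0,0,255)); dots(W(S,np.c_[0*y,y,0*y+135]),(255,0,255))
cv2.imwrite("pics/w5.png",im)
E
```

```text
clock: 6.6
eef_pos: [659.2, -2.3, 269.3]
eef_rot: [1.495, 1.571, 2.865]
wrist_force: [0.5, 0.3, -0.9]
finger_gap: 20.0
cup pred [[348.09697771 213.76578017]]
pos [659.2  -2.3 269.3] rot [1.495 1.571 2.865] toolz [0.2  0.98 0.  ] q6 [-0.06  0.52  1.07  0.    1.55 -1.43] F [ 0.49  0.33 -0.92] gap 20.0 t 6.6
tx,ty,tz [-0.016 -0.006  0.016] turn 0.0 or -30.0
```

View pics/w5.png

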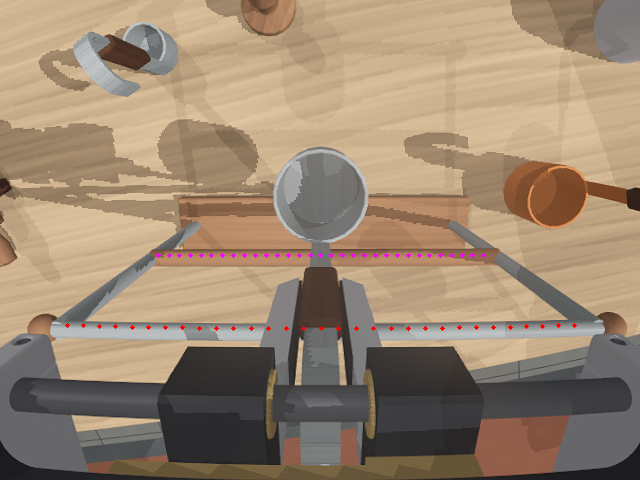

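The cup prediction agrees to 1 px, and the bar sits about 1.5 mm beyond the overlay. Both are well within the arch, so I'm lowering.

```bash
python3 -m jog '[{"grip":0,"tx":0.15,"ty":-0.04,"tz":0,"turn":0},{"grip":0,"tx":0.35,"ty":-0.04,"tz":0,"turn":0},{"grip":0,"tx":0.55,"ty":-0.04,"tz":0,"turn":0},{"grip":0,"tx":0.75,"ty":-0.04,"tz":0,"turn":0},{"grip":0,"tx":0.95,"ty":-0.04,"tz":0,"turn":0},{"grip":0,"tx":1.15,"ty":-0.04,"tz":0,"turn":0},{"grip":0,"tx":1.35,"ty":-0.04,"tz":0,"turn":0},{"grip":0,"tx":1.5,"ty":-0.04,"tz":0,"turn":0},{"grip":0,"tx":1.6,"ty":-0.04,"tz":0,"turn":0},{"grip":0,"tx":1.65,"ty":-0.04,"tz":0,"turn":0},{"grip":0,"tx":1.65,"ty":-0.04,"tz":0,"turn":0},{"grip":0,"tx":1.65,"ty":-0.04,"tz":0,"turn":0}]' 35
python3 - <<'E'
from h import *
need([660.7,-2.4,192.4],-.202+np.pi/2)
E
```

```text
clock: 7.65
eef_pos: [661.0, -2.8, 203.7]
eef_rot: [-1.51, 1.57, -0.141]
wrist_force: [-1.1, -0.1, -2.4]
finger_gap: 20.0
pos [661.   -2.8 203.7] rot [-1.51   1.57  -0.141] toolz [0.2  0.98 0.  ] q6 [-0.06  0.55  1.17 -0.    1.42 -1.43] F [-1.06 -0.15 -2.44] gap 20.0 t 7.65
tx,ty,tz [0.284 0.009 0.008] turn 0.0 or -30.0
```

```bash
python3 -m jog '[{"grip":0,"tx":0.1,"ty":0,"tz":0,"turn":0},{"grip":0,"tx":0.18,"ty":0,"tz":0,"turn":0},{"grip":0,"tx":0.18,"ty":0,"tz":0,"turn":0}]' | egrep 'pos|force'
for i in 1 2 3; do python3 -m jog '[{"grip":0,"tx":0.05,"ty":0,"tz":0,"turn":0},{"grip":0,"tx":0.05,"ty":0,"tz":0,"turn":0}]' | egrep 'pos|force'; done
```

```text
eef_pos: [660.7, -2.8, 195.4]
wrist_force: [0.0, -0.2, -0.9]
eef_pos: [660.8, -2.8, 193.8]
wrist_force: [-0.3, -0.1, -1.7]
eef_pos: [661.0, -2.8, 192.4]
wrist_force: [0.0, 0.2, -0.3]
eef_pos: [661.6, -2.8, 192.0]
wrist_force: [-1.6, 0.5, 7.8]
```

The bar took load at TCP z≈192, as predicted (+7.8 N). I'll hold briefly, soften the grip to 4 N, then follow the lean (+9 mm forward, 3 mm down).

```bash
python3 -m jog '[{"grip":0,"tx":0,"ty":0,"tz":0,"turn":0},{"grip":0,"tx":0,"ty":0,"tz":0,"turn":0},{"grip":0,"tx":0,"ty":0,"tz":0,"turn":0}]' | egrep 'pos|force'
python3 -m jog '[{"grip":0,"tx":0,"ty":0,"tz":0,"turn":0},{"grip":0,"tx":0,"ty":0,"tz":0,"turn":0},{"grip":0,"tx":0,"ty":0,"tz":0,"turn":0},{"grip":0,"tx":0,"ty":0,"tz":0,"turn":0}]' 4 | egrep 'pos|force|gap'
python3 -m jog '[{"grip":0,"tx":0,"ty":-0.02,"tz":0,"turn":0},{"grip":0,"tx":0,"ty":-0.04,"tz":0,"turn":0},{"grip":0,"tx":0,"ty":-0.06,"tz":0,"turn":0},{"grip":0,"tx":0.01,"ty":-0.08,"tz":0,"turn":0},{"grip":0,"tx":0.01,"ty":-0.1,"tz":0,"turn":0},{"grip":0,"tx":0.02,"ty":-0.12,"tz":0,"turn":0},{"grip":0,"tx":0.02,"ty":-0.14,"tz":0,"turn":0},{"grip":0,"tx":0.03,"ty":-0.16,"tz":0,"turn":0},{"grip":0,"tx":0.03,"ty":-0.18,"tz":0,"turn":0},{"grip":0,"tx":0.04,"ty":-0.2,"tz":0,"turn":0},{"grip":0,"tx":0.04,"ty":-0.2,"tz":0,"turn":0},{"grip":0,"tx":0.04,"ty":-0.2,"tz":0,"turn":0}]' | egrep 'pos|force|gap'
python3 - <<'E'
from h import *
from cell import manip; import cv2
c=manip.camera("wrist"); s=manip.camera("side")
a=cv2.resize(c["image"][120:470,200:440,::-1],None,fx=1.6,fy=1.6)
b=cv2.resize(s["image"][130:330,330:460,::-1],None,fx=2.8,fy=2.8)
cv2.imwrite("pics/m6.png",np.hstack([a[:560],b[:560]]))
E
```

```text
eef_pos: [661.5, -2.8, 192.0]
wrist_force: [-1.2, 0.0, 8.1]
eef_pos: [661.7, -2.9, 191.6]
wrist_force: [2.6, -1.2, 5.8]
finger_gap: 19.7
eef_pos: [668.5, -4.3, 188.4]
wrist_force: [-4.8, 1.7, 2.2]
finger_gap: 20.0
```

View pics/m6.png

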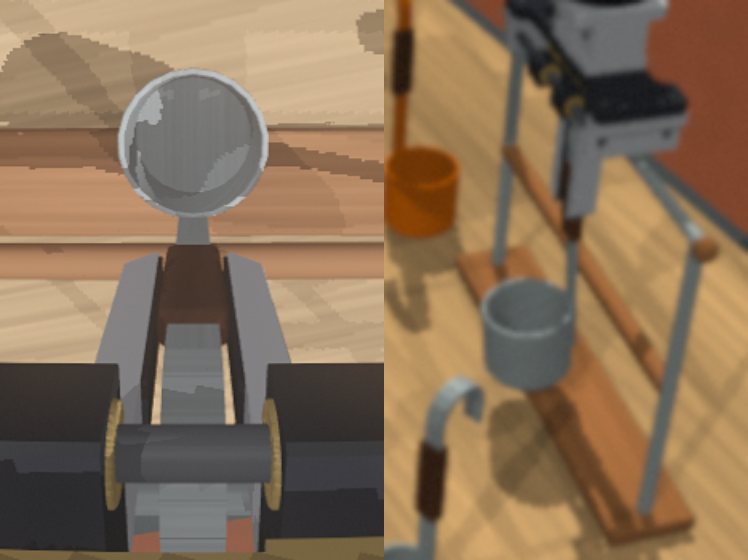

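Contact is held with the bar carrying the ladle. The side crop shows it leaning slightly, with the handle near the rod. I'll back off 2 mm to relax the push and open slowly.

```bash
python3 -m jog '[{"grip":0,"tx":0,"ty":0.03,"tz":0,"turn":0},{"grip":0,"tx":0,"ty":0.05,"tz":0,"turn":0},{"grip":0,"tx":0,"ty":0.05,"tz":0,"turn":0},{"grip":0,"tx":0,"ty":0.05,"tz":0,"turn":0}]' 3 | egrep 'pos|force|gap'
python3 -m jog '[{"grip":0.205,"tx":0,"ty":0,"tz":0,"turn":0},{"grip":0.21,"tx":0,"ty":0,"tz":0,"turn":0},{"grip":0.213,"tx":0,"ty":0,"tz":0,"turn":0},{"grip":0.216,"tx":0,"ty":0,"tz":0,"turn":0},{"grip":0.219,"tx":0,"ty":0,"tz":0,"turn":0},{"grip":0.222,"tx":0,"ty":0,"tz":0,"turn":0},{"grip":0.225,"tx":0,"ty":0,"tz":0,"turn":0},{"grip":0.228,"tx":0,"ty":0,"tz":0,"turn":0},{"grip":0.231,"tx":0,"ty":0,"tz":0,"turn":0},{"grip":0.234,"tx":0,"ty":0,"tz":0,"turn":0},{"grip":0.237,"tx":0,"ty":0,"tz":0,"turn":0},{"grip":0.24,"tx":0,"ty":0,"tz":0,"turn":0}]' | egrep 'pos|force|gap'
python3 -m jog '[{"grip":0.245,"tx":0,"ty":0,"tz":0,"turn":0},{"grip":0.25,"tx":0,"ty":0,"tz":0,"turn":0},{"grip":0.26,"tx":0,"ty":0,"tz":0,"turn":0},{"grip":0.27,"tx":0,"ty":0,"tz":0,"turn":0},{"grip":0.28,"tx":0,"ty":0,"tz":0,"turn":0},{"grip":0.3,"tx":0,"ty":0,"tz":0,"turn":0},{"grip":0.32,"tx":0,"ty":0,"tz":0,"turn":0},{"grip":0.35,"tx":0,"ty":0,"tz":0,"turn":0},{"grip":0.38,"tx":0,"ty":0,"tz":0,"turn":0},{"grip":0.42,"tx":0,"ty":0,"tz":0,"turn":0},{"grip":0.46,"tx":0,"ty":0,"tz":0,"turn":0},{"grip":0.5,"tx":0,"ty":0,"tz":0,"turn":0}]' | egrep 'pos|force|gap'
python3 - <<'E'
from h import *
from cell import manip; import cv2
c=manip.camera("wrist"); s=manip.camera("side")
a=cv2.resize(c["image"][120:470,200:440,::-1],None,fx=1.6,fy=1.6)
b=cv2.resize(s["image"][130:330,330:460,::-1],None,fx=2.8,fy=2.8)
cv2.imwrite("pics/m7.png",np.hstack([a[:560],b[:560]]))
E
```

```text
eef_pos: [666.7, -4.0, 188.4]
wrist_force: [-0.6, 0.6, -1.4]
finger_gap: 20.2
eef_pos: [666.8, -4.0, 188.6]
wrist_force: [0.7, 0.0, 0.2]
finger_gap: 22.5
eef_pos: [666.8, -4.0, 188.7]
wrist_force: [-0.5, -0.1, 0.6]
finger_gap: 46.1
```

View pics/m7.png

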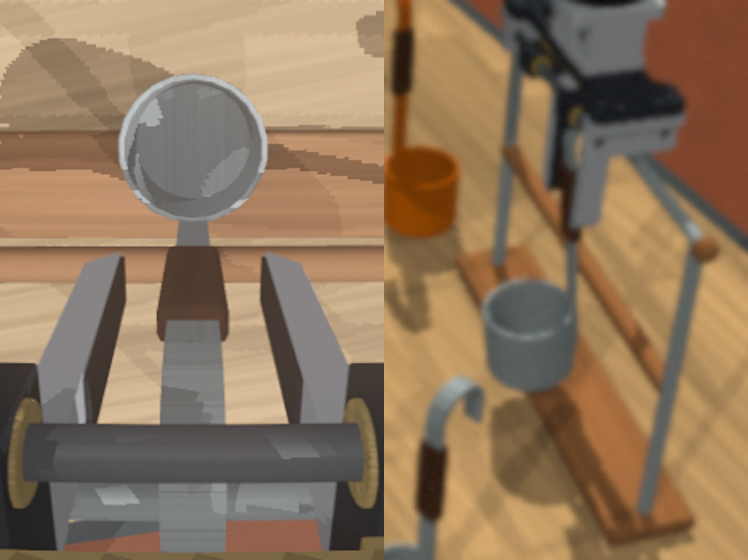

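The ladle hangs free between the open fingers. Backing off 8 mm from the bar, then rising.

```bash
python3 -m jog '[{"grip":0.6,"tx":0,"ty":0.1,"tz":0,"turn":0},{"grip":0.65,"tx":0,"ty":0.2,"tz":0,"turn":0},{"grip":0.65,"tx":0,"ty":0.2,"tz":0,"turn":0},{"grip":0.65,"tx":-0.2,"ty":0.2,"tz":0,"turn":0},{"grip":0.65,"tx":-0.6,"ty":0.2,"tz":0,"turn":0},{"grip":0.65,"tx":-1,"ty":0.2,"tz":0,"turn":0},{"grip":0.65,"tx":-1.5,"ty":0.2,"tz":0,"turn":0},{"grip":0.65,"tx":-2,"ty":0.2,"tz":0,"turn":0},{"grip":0.65,"tx":-2.5,"ty":0.2,"tz":0,"turn":0},{"grip":0.65,"tx":-3,"ty":0.2,"tz":0,"turn":0},{"grip":0.65,"tx":-3.2,"ty":0.2,"tz":0,"turn":0},{"grip":0.65,"tx":-3.2,"ty":0.2,"tz":0,"turn":0}]'
python3 -m jog '[{"grip":0.65,"tx":0,"ty":0.6,"tz":0,"turn":0},{"grip":0.65,"tx":0,"ty":1.3,"tz":0,"turn":0},{"grip":0.65,"tx":0,"ty":2,"tz":0,"turn":0},{"grip":0.65,"tx":0,"ty":2.6,"tz":0,"turn":0},{"grip":0.65,"tx":0,"ty":3,"tz":0,"turn":0},{"grip":0.65,"tx":0,"ty":3,"tz":0,"turn":0},{"grip":0.65,"tx":0,"ty":3,"tz":0,"turn":0},{"grip":0.65,"tx":0,"ty":3,"tz":0,"turn":0},{"grip":0.65,"tx":0,"ty":3,"tz":0,"turn":0},{"grip":0.65,"tx":0,"ty":3,"tz":0,"turn":0},{"grip":0.65,"tx":0,"ty":3,"tz":0,"turn":0},{"grip":0.65,"tx":0,"ty":3,"tz":0,"turn":0}]'
python3 - <<'E'
from h import *
from cell import manip; import cv2
S=[684.5,-6.5,-.202]
s=manip.camera("side"); im=s["image"].copy()
m=R.from_euler("y",-9,degrees=True).apply(np.array([(0,0,60),(61,0,231),(85,0,185),(37,0,120.)])-[61,0,222])+[0,0,265]
print(proj("side",W(S,m)).round(1))
for p in proj("side",W(S,m)): cv2.circle(im,tuple(int(round(v)) for v in p),1,(255,0,0),-1)
cv2.imwrite("pics/m8.png",cv2.resize(im[120:340,310:460,::-1],None,fx=2.7,fy=2.7,interpolation=cv2.INTER_CUBIC))
b=cv2.absdiff(s["image"],cv2.imread("pics/side0.png")[:,:,::-1])[315:360,315:360]; print("small ladle diff",b.mean(),b.max())
s2=manip.camera("side")["image"]; print("motion",cv2.absdiff(s2,s["image"])[120:300,320:440].max())
E
```

```text
clock: 13.52
eef_pos: [659.3, -2.4, 319.1]
eef_rot: [-1.426, 1.567, -0.057]
wrist_force: [1.0, -0.3, 0.5]
finger_gap: 61.0
clock: 14.52
eef_pos: [541.6, 21.6, 316.3]
eef_rot: [1.781, 1.57, -3.134]
wrist_force: [-0.2, 0.3, -0.3]
finger_gap: 61.2
[[383.9 238.9]
 [407.3 167.8]
 [418.6 183.2]
 [398.4 213.4]]
small ladle diff 1.6821399176954732 6
motion 14
```

View pics/m8.png

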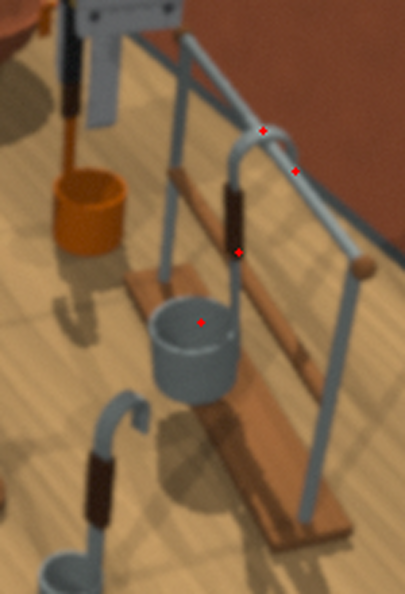

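The hook is over the bar (apex ≈ side (407,167)), the ladle matches the predicted 9° lean, and the small ladle is unchanged. I'll let it settle and recheck for motion.

```bash
for i in 1 2; do python3 -m jog '[{"grip":0.65,"tx":0,"ty":0,"tz":0,"turn":0},{"grip":0.65,"tx":0,"ty":0,"tz":0,"turn":0},{"grip":0.65,"tx":0,"ty":0,"tz":0,"turn":0},{"grip":0.65,"tx":0,"ty":0,"tz":0,"turn":0},{"grip":0.65,"tx":0,"ty":0,"tz":0,"turn":0},{"grip":0.65,"tx":0,"ty":0,"tz":0,"turn":0},{"grip":0.65,"tx":0,"ty":0,"tz":0,"turn":0},{"grip":0.65,"tx":0,"ty":0,"tz":0,"turn":0},{"grip":0.65,"tx":0,"ty":0,"tz":0,"turn":0},{"grip":0.65,"tx":0,"ty":0,"tz":0,"turn":0},{"grip":0.65,"tx":0,"ty":0,"tz":0,"turn":0},{"grip":0.65,"tx":0,"ty":0,"tz":0,"turn":0}]' | grep clock; done
python3 - <<'E'
from cell import manip; import cv2,time
a=[manip.camera("side")["image"] for _ in range(6)]
for b in a[1:]:
    d=cv2.absdiff(b,a[0]); print(d[150:280,360:425].mean().round(2),d[150:280,360:425].max(), "bg",d[350:470,100:300].mean().round(2),d[350:470,100:300].max())
manip.sign_off()
E
```

```text
clock: 15.62
clock: 16.62
1.14 12 bg 1.11 10
1.14 11 bg 1.1 9
1.14 10 bg 1.11 10
1.15 10 bg 1.1 9
1.15 10 bg 1.11 9
the job is handed in; nothing more can be done
```

The larger steel ladle now hangs by its hook on the bar, near the middle between the posts, and I handed the job in at about 17 s of the 58 s. The hand-in gives no verdict, so I don't know how it was judged.

- **Placing:** I gripped it by the wooden grip and lowered it until the bar took the load, about 8 N, held for over 0.1 s with the fingers still closed. I then softened the grip to 4 N, followed the lean forward, and opened slowly.
- **Last checks:**
  - The hook is over the bar and the ladle leans about as predicted (9°).
  - Over 0.25 s of images, changes around it were no more than camera noise.
  - The small ladle looks the same as at the start, and the gripper is clear of everything, with wrist force near 0 N.
- **Disagreements:** The wrist view put the ladle's handle 2–3 mm, and the bar about 1.5 mm, off my first fits. I corrected both before gripping and lowering. No check failed.

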